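# Balance the alignment target, then hold the beam shutter open

### The job

Set up a beam check: balance the yellow alignment target upright on the middle of the blue dome and let go of it. Then swing the shutter's spring-loaded arm by its orange cross bar forward, all the way against its stop, and finish while still holding it there (it springs back if let go), with the target still balanced. Do not shove or knock over the other glassware and tools.

Things in the scene. Friction and masses are not known exactly. Their poses are not given: they have to be found in the camera images.
- target: Alignment target, loose, about 150 g: dark steel base 40 (x) x 44 (y) x 12 mm high with an upright yellow vane on its middle, 12 mm thick (x), 44 mm wide (y), from 12 to 44 mm height, black crosses on its faces. Grip the vane across its thickness, along the target's x. Origin: centre of the flat underside, z up; centre of mass about 11 mm up. It starts on the table at the right (-y).
- dome_rest: Fixed blue post, 100 mm in diameter on a dark 124 mm foot disc, its top a half ball of 50 mm radius, 85 mm high in all. Origin on the table under its centre, z up.
- dome_top (a point): The highest point of the blue dome, 85 mm above the table. The target's underside belongs here, centred to some 8 mm or better: for each mm off centre it leans about 1.5 degrees, and further out it slides off.
- shutter_stand: Fixed white lamp housing, 140 mm high, with a green band, on a dark base. Origin on the table, z up. Its x axis is 'forward': the arm's upper end travels that way when wound (away from the robot, turned by up to 0.4 rad). The housing fills x = -90 to 90, y = 10 to 100 mm of this frame; the arm swings just beside it on its -y side.
- pivot (a point): Point on the arm's hinge axis, 70 mm above the table, sideways level with the middle of the bar (x = 0, y = -52 mm in the stand's frame). Hinge axis is the stand's y axis; the bar's centre line circles this point at 120 mm radius.
- shutter_arm (a joint): Angle of the shutter arm, rad: 0 at rest, leaning 0.61 rad back from upright (to the stand's -x, bar 168 mm high); grows as it swings up and over forward to its stop (red pin) at 1.2, leaning 0.59 rad forward (bar 170 mm high; 190 mm midway). A spring always drives it back to 0: about 2 N at the bar at rest, 6 N at the stop. Fully wound: above 1.14.
- weigh_bottle: Bystander: amber glass weighing jar with white cap, 48 mm in diameter, 55 mm high, loose, origin under its centre.
- dish: Bystander: white ceramic bowl, 68 mm in diameter, 28 mm high, loose, origin under its centre.
- driver: Bystander: screwdriver 160 mm long lying on the table, near the robot's side of the dome and shutter, loose.
- flask: Bystander: stoppered volumetric flask 56 mm in diameter, 146 mm high, loose, origin under its centre, beyond the dome to the left.
- cell_block: Bystander: green block 50 x 70 x 24 mm with three small glass cells, 32 mm high in all, loose, origin under its centre, beyond the dome to the right.
- bar_grip (a point): Aluminium shutter arm 14 x 7 mm thick with a black 42 mm flag disc and, at its upper end, an orange cross bar 16 mm in diameter parallel to the hinge, its free end to the stand's -y side. This point: on the bar's centre line at the place to pinch it from above, 32 mm from the arm's side, 22 mm from the free end. The bar may turn in the fingers.

How it is judged:
On the way:
1. the target stands balanced on the dome's top, let go (horizontal distance between target and dome_top below 0.012 m and z of target in the frame of dome_top between -0.008 and 0.008 m and angle between target's own z axis and vertical below 0.22 rad and contact force between target and dome_rest above 0.2 N and contact force between target and the arm below 0.05 N and contact force between target and the fingers below 0.05 N), for 0.5 s.
At the end, for the whole second after the job is handed in: The target rests on the dome alone, its centre within 12 mm of the dome's top (8 mm in height), leaning under 0.22 rad and let go; the shutter arm is above 1.14 rad (stop at 1.2), pressed by the robot with over 1.5 N and touched by nothing else loose (all of step 1 and value of joint shutter_arm above 1.14 rad and (contact force between shutter_arm and the fingers above 1.5 N or contact force between shutter_arm and the arm above 1.5 N) and contact force between shutter_arm and target below 0.05 N and contact force between shutter_arm and weigh_bottle below 0.05 N and contact force between shutter_arm and dish below 0.05 N and contact force between shutter_arm and driver below 0.05 N and contact force between shutter_arm and flask below 0.05 N and contact force between shutter_arm and cell_block below 0.05 N); the arm keeps its last pose, push and grip.
It fails at once if a bystander is shoved more than 40 mm or knocked over (leaning over 0.5 rad) (distance of any of weigh_bottle, dish, driver, flask, cell_block from where it was at the start of the episode above 0.04 m or angle between any of weigh_bottle, dish, flask, cell_block's own z axis and vertical above 0.5 rad).
It also fails if it takes over 51 s, if anything falls off the work surface, if the arm or the gripper's body presses on something with over 40 N, if the wrist force passes 120 N, or if a joint passes its speed limit or range.

### The arm

A 6-joint arm with a two-finger parallel gripper is mounted at the origin on the work surface. World frame = base frame: x ahead of the robot, y to its left, z up, the work surface at z = 0. Lengths are in m, angles in rad, forces in N, time in s.
With the tool pointing down it reaches from about 0.3 to 0.85 m from the base axis. Payload 4.2 kg.
Tool frame: the origin (TCP) lies at the very end of the fingers, on their centre line; the grasp point (between the pads) lies 19 mm behind it (robot.tcp_to_grasp is the distance from the TCP to the grasp point, in m); z points along the fingers, y is the line along which they close (so a half turn about z gives the same grasp; the last joint's range is limited). The gripper opens to 91 mm and grips with 3 to 60 N. Pads are 32 mm wide; open, the fingers measure 118 mm over their backs; the gripper's body (76 mm by 178 mm) begins 60 mm behind the grasp point.
Start: joints at [1.284, 0.32, 1.565, -0, 1.257, -0.02], TCP at [0.152, 0.555, 0.214] pointing down, gripper open.
Joint ranges: [-3.11, 3.11], [-0.84, 2.01], [0.21, 2.61], [-1.34, 4.49], [0.05, 2.63], [-2.56, 2.56]. Speed limits (rad/s): [2.57, 2.57, 3.14, 3.14, 3.14, 3.14].

### API

Orientations are given as [roll, pitch, yaw] about the fixed x, y, z axes, in that order (R = Rz(yaw) Ry(pitch) Rx(roll)).
In Python, from cell import robot gives the robot as it stands.
- The arm moves only by the shell command python3 nudge.py 'ROWS'. ROWS is rows parted by semicolons, their numbers by spaces, 1 to 10 of them, each of 5 numbers: dx, dy, dz in m, then a turn about the tool's z in rad, then the opening from 0.0 (shut) to 1.0 (fully open); each row is the pose to reach, as a shift and turn from the pose commanded when the command began, along the tool's axes at that moment; what a row does not reach only later rows make up. A row lasts 1/10 s, in which the tool goes at most 0.05 m and 0.15 rad, less where a joint would pass 70% of its speed; a pose out of reach is approached as far as the arm can. The fingers move at their own pace and stop on an object; the grip force is fixed at half the most. Time passes only in rows, so rows that do not move let the fingers close. It prints the time, the measured TCP pose, the force, the opening and the grip force at its end.
- robot.get_state(): the state, without advancing time (a new reading comes with each control period).
- robot.grab_frame(name): name is "scene" or "top"; returns a dict with "frame" (400x640x3 uint8, blue, green, red), "K" (3x3 intrinsics, pixels), "rvec" (rotation vector, rad) and "tvec" (3), from world to camera coordinates, as OpenCV has them. Camera axes: x right, y down, z forward; pixel columns grow to the right and rows downward; lengths in m; the calibration is good to about 2 mm. A picture is of the moment at which its call begins. There is no depth.
- robot.close_job(): hands the job in; it is judged then, once.
The state is a dict: "t": time; "joint_positions": joint angles; "joint_vel": joint speeds; "effort": joint torques, N m; "tcp_pos": TCP position; "ee_rot": TCP orientation; "contact_force": force on the tool from outside, world axes, zero at the start; "torque": the same for the moment, N m; "grip_width": opening from 0.0 (shut) to 1.0 (fully open); "grip_force": force on a finger pad.
Only numpy, scipy, OpenCV 4.12 (cv2) and the standard library are available. Lean on these libraries where they do the work, as an engineer would, in place of code of your own. Each camera call takes 0.05 s, during which the arm holds its last target. There are 200 camera calls.

## Working session

There is one attempt and no reset: what is moved stays moved. The work goes in short steps, Python scripts to look and compute and a shell command to move; the robot and the scene stay as the last step left them, time stands still between calls to the robot, and variables do not carry over. Pictures are saved under pics/ and viewed, at most 10 in all, crops included, and the job is handed in when it is done.

```bash
ls; mkdir -p pics; cat > h.py <<'E'
import numpy as np, cv2
from cell import robot
def cam(n):
    f=robot.grab_frame(n); return f
def proj(f,P):
    return cv2.projectPoints(np.array(P,float).reshape(-1,3),f["rvec"],f["tvec"],f["K"],None)[0].reshape(-1,2)
def ray(f,uv):
    R=cv2.Rodrigues(np.array(f["rvec"],float))[0]; t=np.array(f["tvec"],float).reshape(3)
    d=R.T@np.linalg.inv(f["K"])@np.array([uv[0],uv[1],1.]); return -R.T@t,d/np.linalg.norm(d)
def at_z(f,uv,z):
    o,d=ray(f,uv); return o+d*(z-o[2])/d[2]
def tri(f1,u1,f2,u2):
    o1,d1=ray(f1,u1);o2,d2=ray(f2,u2)
    s=np.linalg.lstsq(np.c_[d1,-d2],o2-o1,rcond=None)[0]
    a=o1+s[0]*d1;b=o2+s[1]*d2; return (a+b)/2,np.linalg.norm(a-b)
E
python3 - <<'E'
from h import *
import pickle
fs={n:cam(n) for n in("scene","top")}
pickle.dump(fs,open("f0.pkl","wb"))
for n,f in fs.items(): cv2.imwrite(f"pics/{n}0.png",f["frame"]); print(n,ray(f,(320,200)))
s=robot.get_state();print(s["t"],s["tcp_pos"],s["ee_rot"])
E
```

```text
cell.py
nudge.py
pics
scene (array([1.22663906, 0.55977519, 0.96696015]), array([-0.5519102 , -0.47407858, -0.68603545]))
top (array([ 0.512249  , -0.01648234,  0.95268549]), array([ 0.04835753, -0.02424902, -0.9985357 ]))
0.1 [0.15147355 0.55422455 0.21320855] [-3.14001985e+00 -5.03912627e-05  2.87476638e+00]
```

View pics/scene0.png

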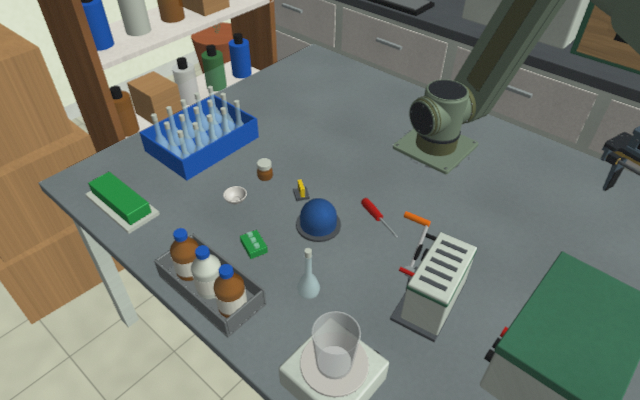

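View pics/top0.png

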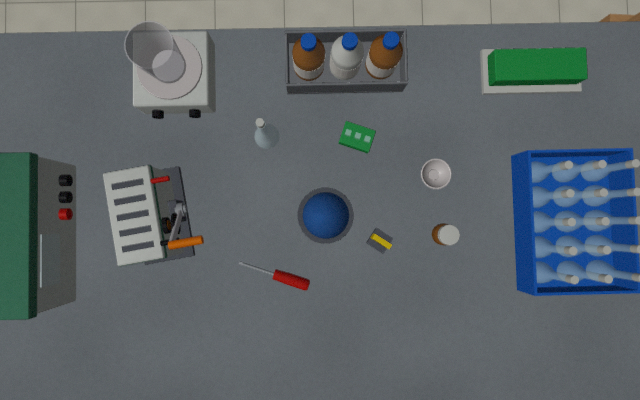

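The scene view shows the target at about (301,190), the dome at (319,218) and the orange bar at (417,219). In the top view they are at (380,240), (325,215) and (186,242). Next I'll segment these colours and measure them in both views.

```bash
cat > m.py <<'E'
from h import *
import pickle
from scipy.optimize import least_squares
def blob(img,lo,hi,roi=None):
    h=cv2.cvtColor(img,cv2.COLOR_BGR2HSV); m=cv2.inRange(h,lo,hi)
    if roi: k=np.zeros_like(m);x0,y0,x1,y1=roi;k[y0:y1,x0:x1]=255;m&=k
    n,l,s,c=cv2.connectedComponentsWithStats(m); i=1+s[1:,4].argmax(); return (l==i).astype(np.uint8),c[i]
ROI={"scene":{"y":(285,170,320,205),"o":(395,200,440,235),"b":(290,185,350,245)},"top":{"y":(360,222,402,260),"o":(155,228,212,256),"b":(295,185,355,245)}}
RNG={"y":((18,120,70),(35,255,255)),"o":((5,150,90),(17,255,255)),"b":((100,120,30),(125,255,255))}
E
python3 - <<'E'
from m import *
fs=pickle.load(open("f0.pkl","rb"))
B={}
for n,f in fs.items():
    for k in "yob":
        m,c=blob(f["frame"],*RNG[k],ROI[n][k]); B[n,k]=m
        cn=max(cv2.findContours(m,0,1)[0],key=cv2.contourArea); r=cv2.minAreaRect(cn)
        print(n,k,c,m.sum(),[np.round(v,1) for v in r],np.round(cv2.boxPoints(r),1).tolist())
for k in "yo": 
    print(k,[tuple(np.argwhere(B[n,k])[:, ::-1].mean(0)) for n in fs], tri(fs["scene"],np.argwhere(B["scene",k])[:,::-1].mean(0),fs["top"],np.argwhere(B["top",k])[:,::-1].mean(0)))
# bar: ends via principal axis
E_={}
for n in fs:
    p=np.argwhere(B[n,"o"])[:,::-1].astype(float);c=p.mean(0);d=np.linalg.svd(p-c,full_matrices=False)[2][0];d*=np.sign(d[0]);t=(p-c)@d
    E_[n]=(c+d*t.min(),c+d*t.max()); print(n,E_[n])
for i in(0,1):
    for j in(0,1): print("bar",i,j,tri(fs["scene"],E_["scene"][i],fs["top"],E_["top"][j]))
# dome sphere
rays=[]
for n,f in fs.items():
    cn=max(cv2.findContours(B[n,"b"],0,1)[0],key=cv2.contourArea)[:,0]
    cy=cn[:,1].mean()
    for p in cn:
        if n=="top" or p[1]<cy: rays.append((n,)+ray(f,p))
for use in(("scene","top"),("top",),("scene",)):
    rr=[r for r in rays if r[0] in use]
    res=lambda c:[np.linalg.norm(np.cross(c[:3]-o,d))-0.05 for _,o,d in rr]
    s=least_squares(res,[0.5,0,0.035],loss="soft_l1",f_scale=0.001); print("dome",use,s.x,np.std(s.fun))
cs=[]
for n,k in(("scene",(0,0)),("top",(0,0))):
    im=fs[n]["frame"]
    for q in "yo":
        x0,y0,x1,y1=ROI[n][q]; cs.append(cv2.resize(im[y0:y1,x0:x1],(390,290),interpolation=cv2.INTER_CUBIC))
cv2.imwrite("pics/crop1.png",np.vstack([np.hstack(cs[:2]),np.hstack(cs[2:])]))
E
```

```text
scene y [301.05555556 187.91111111] 90 [array([301. , 187.5]), array([ 6., 17.]), np.float64(0.0)] [[298.0, 196.0], [298.0, 179.0], [304.0, 179.0], [304.0, 196.0]]
scene o [416.44785276 218.45398773] 163 [array([416.7, 218.6]), array([26.9,  6.2]), np.float64(22.6)] [[403.1000061035156, 216.3000030517578], [405.3999938964844, 210.5], [430.29998779296875, 220.89999389648438], [427.8999938964844, 226.60000610351562]]
scene b [318.18050542 217.36913357] 1108 [array([318., 217.]), array([36., 36.]), np.float64(90.0)] [[300.0, 199.0], [336.0, 199.0], [336.0, 235.0], [300.0, 235.0]]
top y [380.75886525 240.66666667] 141 [array([380.7, 240.6]), array([22.5,  6.4]), np.float64(31.6)] [[369.5, 237.5], [372.79998779296875, 232.0], [392.0, 243.8000030517578], [388.6000061035156, 249.1999969482422]]
top o [184.53310105 242.24738676] 287 [array([184.6, 242.3]), array([ 8.6, 34.4]), np.float64(80.0)] [[167.0, 241.10000610351562], [200.8000030517578, 235.10000610351562], [202.3000030517578, 243.5], [168.39999389648438, 249.5]]
top b [325.29274145 214.98740252] 1667 [array([325.5, 215.5]), array([45
[... 569 characters left out ...]
rray([429.19575914, 223.50603838]))
top (array([167.70354993, 245.43468751]), array([201.57203108, 239.02043233]))
bar 0 0 (array([0.49247691, 0.21315694, 0.19832655]), np.float64(0.05217717394131998))
bar 0 1 (array([0.48421293, 0.18258873, 0.1646993 ]), np.float64(0.0015200755259463588))
bar 1 0 (array([0.47408413, 0.24398458, 0.16615031]), np.float64(0.0016791668657567473))
bar 1 1 (array([0.46738623, 0.21293468, 0.13626758]), np.float64(0.053116080154466075))
dome ('scene', 'top') [ 0.52420679 -0.04973635  0.02469985] 0.0009760854759743407
dome ('top',) [ 0.53987455 -0.05815855  0.9545467 ] 2.4285260617170652e-05
dome ('scene',) [ 0.49506368 -0.07470121 -0.01018853] 0.0008212294423963172
```

View pics/crop1.png

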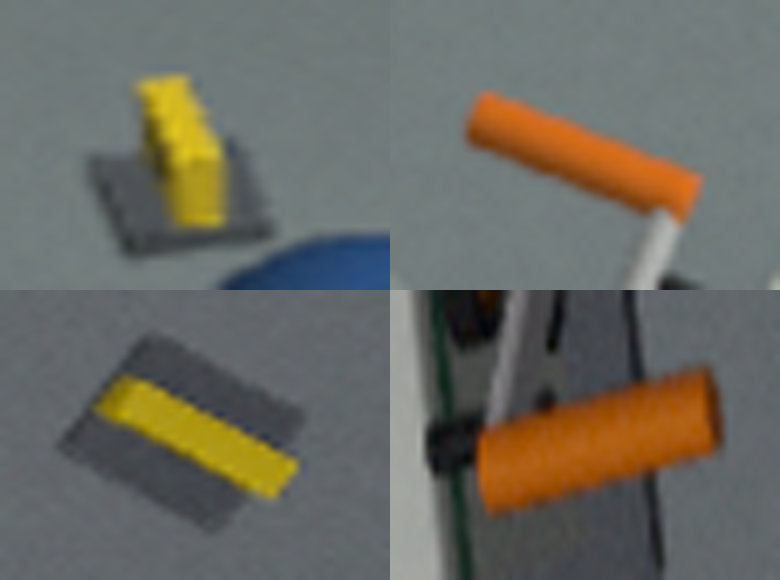

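The crops resolve the vane's top face and the bar clearly. The bar triangulates at z 0.165, against 0.168 expected, and is about 63 mm long. I'll now refine the dome and the vane corners.

```bash
python3 - <<'E'
from m import *
fs=pickle.load(open("f0.pkl","rb"));S,T=fs["scene"],fs["top"]
print(T["K"][0,0],S["K"][0,0])
a=tri(S,(302.8,188.3),T,(372.4,235.5));b=tri(S,(299.0,179.2),T,(390.4,246.7))
print("vane",a,b,np.linalg.norm(a[0]-b[0])); pa,pb=at_z(T,(372.4,235.5),.044),at_z(T,(390.4,246.7),.044)
print("top@44",pa,pb,(pa+pb)/2,np.linalg.norm(pa-pb),np.arctan2(*(pa-pb)[[1,0]]))
for n,uv in(("s",(302.8,188.3)),("s",(299.0,179.2))): print("scene@44",at_z(S,uv,.044))
rays=[]
for n,f in fs.items():
    for lo in((100,100,20),(95,130,15),(95,160,10)):
        m,c=blob(f["frame"],lo,(130,255,255),ROI[n]["b"])
        cn=max(cv2.findContours(m,0,1)[0],key=cv2.contourArea)[:,0]
        print(n,lo,m.sum(),cv2.boundingRect(cn))
        if lo!=(95,130,15): pass
        sel=[p for p in cn if n=="top" or p[1]<np.mean(cn[:,1])]
        rr=[(ray(f,p)) for p in sel]
        s=least_squares(lambda c:[np.linalg.norm(np.cross(np.array([c[0],c[1],.035])-o,d))-c[2] for o,d in rr],[0.5,0,0.05],loss="soft_l1",f_scale=0.001)
        print("  sphere fit",s.x,np.std(s.fun))
im=T["frame"][180:252,285:367];im2=S["frame"][190:247,286:351]
cv2.imwrite("pics/crop2.png",np.hstack([cv2.resize(im,(400,351),interpolation=cv2.INTER_CUBIC),cv2.resize(im2,(400,351),interpolation=cv2.INTER_CUBIC)]))
print(T["frame"][215,290:360].tolist())
E
```

```text
427.4245606540331 486.7670058494527
vane (array([ 0.4781308 , -0.14837018,  0.04124501]), np.float64(0.00011956536142663718)) (array([ 0.45314177, -0.1867086 ,  0.03719257]), np.float64(0.000302508705144477)) 0.0459424432305197
top@44 [ 0.47827093 -0.14801856  0.044     ] [ 0.45367379 -0.18556214  0.044     ] [ 0.46597236 -0.16679035  0.044     ] 0.044883622521410524 0.9908006043841558
scene@44 [ 0.48032549 -0.14621237  0.044     ]
scene@44 [ 0.45872452 -0.18111414  0.044     ]
scene (100, 100, 20) 1133 (300, 199, 37, 37)
  sphere fit [ 0.52863983 -0.04547406  0.04788569] 0.000829588801764403
scene (95, 130, 15) 1092 (300, 199, 37, 37)
  sphere fit [ 0.5284801  -0.0460175   0.04689251] 0.0007290283619886275
scene (95, 160, 10) 914 (301, 199, 35, 37)
  sphere fit [ 0.52446552 -0.04724053  0.04345905] 0.0025915916922726458
top (100, 100, 20) 1690 (303, 192, 46, 47)
  sphere fit [ 0.5241525  -0.04944084  0.04873854] 0.0006259296140101789
top (95, 130, 15) 1652 (303, 193, 46, 46)
  sphere fit [ 0.52423955 -0.04929788  0.04815217] 0.0006521885669259057
top (95, 160, 10) 1599 (303, 193, 46
[... 418 characters left out ...]
 75, 38], [127, 73, 32], [129, 79, 40], [129, 75, 39], [128, 74, 34], [131, 79, 40], [126, 73, 33], [127, 72, 35], [129, 76, 38], [125, 74, 35], [129, 76, 41], [122, 71, 31], [122, 72, 35], [121, 73, 38], [114, 66, 25], [115, 67, 30], [112, 62, 32], [112, 67, 32], [108, 64, 30], [107, 62, 32], [100, 56, 22], [100, 58, 31], [98, 54, 25], [95, 54, 27], [91, 51, 23], [87, 48, 23], [87, 51, 21], [84, 50, 27], [80, 44, 24], [75, 40, 12], [68, 37, 18], [68, 37, 20], [65, 38, 19], [62, 36, 18], [59, 35, 12], [59, 35, 21], [61, 38, 22], [68, 61, 54], [75, 70, 68], [75, 68, 65], [73, 64, 61], [81, 77, 74], [107, 102, 98], [109, 103, 98], [106, 101, 96], [106, 103, 98], [104, 101, 95], [107, 101, 96]]
```

View pics/crop2.png

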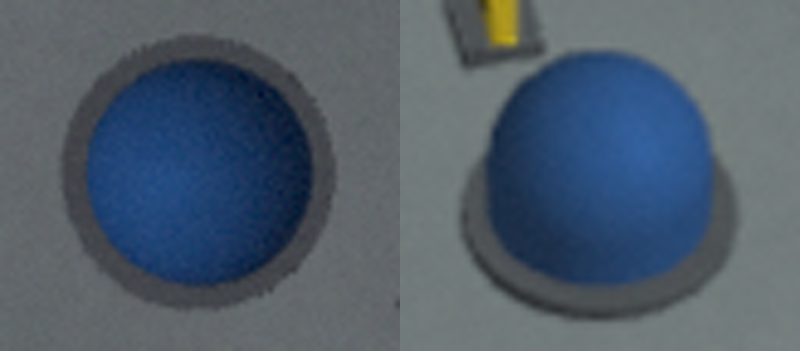

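Both views agree to about 4 mm. The offset between them is constant, so it is calibration bias. From the top view the target is at (0.466, -0.167) with vane direction 0.99 rad, and the dome is at (0.524, -0.049). The triangulated vane top is about 39–41 mm high against 44 mm expected. Next is the hover over the target.

```bash
cat >> h.py <<'E'
from scipy.spatial.transform import Rotation as Ro
def d(goal,yaw=None):
    s=robot.get_state(); R=Ro.from_euler("xyz",s["ee_rot"])
    tw=0 if yaw is None else -((yaw-s["ee_rot"][2]+np.pi)%(2*np.pi)-np.pi)
    v=R.inv().apply(np.array(goal)-s["tcp_pos"]);print("t",s["t"],"tcp",np.round(s["tcp_pos"],4),"yaw",round(s["ee_rot"][2],3),"delta",np.round(v,4),"turn",round(tw,3),"rows",np.ceil(np.linalg.norm(v)/.05))
E
python3 -c "
from h import *
d((.466,-.167,.12),.991)"
```

```text
t 0.1 tcp [0.1515 0.5542 0.2132] yaw 2.875 delta [-0.4936 -0.6126  0.0941] turn 1.884 rows 16.0
```

```bash
python3 nudge.py '-0.4936 -0.6126 0.094 1.884 1;-0.4936 -0.6126 0.094 1.884 1;-0.4936 -0.6126 0.094 1.884 1;-0.4936 -0.6126 0.094 1.884 1;-0.4936 -0.6126 0.094 1.884 1;-0.4936 -0.6126 0.094 1.884 1;-0.4936 -0.6126 0.094 1.884 1;-0.4936 -0.6126 0.094 1.884 1;-0.4936 -0.6126 0.094 1.884 1;-0.4936 -0.6126 0.094 1.884 1'; python3 -c "
from h import *
d((.466,-.167,.12),.991)"
```

```text
t: 1.1
tcp_pos: [0.3503, 0.0977, 0.1545]
ee_rot: [3.141, -0.0, 1.369]
contact_force: [1.6, 0.4, 0.6]
grip_width: 1.001
grip_force: 0.0
t 1.1 tcp [0.3503 0.0977 0.1545] yaw 1.369 delta [-0.2362  0.1664  0.0344] turn 0.378 rows 6.0
```

```bash
python3 nudge.py '-0.2 0.141 0.029 0.3 1;-0.2 0.141 0.029 0.3 1;-0.2 0.141 0.029 0.3 1;-0.2 0.141 0.029 0.3 1;-0.2 0.141 0.029 0.3 1;-0.2 0.141 0.029 0.3 1;-0.2 0.141 0.029 0.3 1;-0.2 0.141 0.029 0.3 1'; python3 -c "
from h import *
d((.466,-.167,.05),.991)
f=cam('top');cv2.imwrite('pics/t1.png',f['frame'][150:290,300:480])"
```

```text
t: 1.9
tcp_pos: [0.4487, -0.1231, 0.1254]
ee_rot: [-3.14, -0.0, 1.075]
contact_force: [1.5, -0.0, -0.2]
grip_width: 1.003
grip_force: 0.0
t 1.9 tcp [ 0.4487 -0.1231  0.1254] yaw 1.075 delta [-0.0304  0.0363  0.0753] turn 0.084 rows 2.0
```

```bash
python3 nudge.py '-0.0304 0.0363 0.01 0.084 1;-0.0304 0.0363 0.01 0.084 1;-0.0304 0.0363 0.04 0.084 1;-0.0304 0.0363 0.06 0.084 1;-0.0304 0.0363 0.06 0.084 1;-0.0304 0.0363 0.06 0.084 1'; python3 -c "
from h import *
d((.466,-.167,.016),.991)"
```

```text
t: 2.55
tcp_pos: [0.4669, -0.167, 0.0661]
ee_rot: [-3.141, -0.0, 0.992]
contact_force: [0.2, 0.6, 0.1]
grip_width: 1.002
grip_force: 0.0
t 2.55 tcp [ 0.4669 -0.167   0.0661] yaw 0.992 delta [-0.0005 -0.0008  0.0501] turn 0.001 rows 2.0
```

```bash
python3 nudge.py '0 -0.0008 0.03 0 1;0 -0.0008 0.049 0 1;0 -0.0008 0.049 0 1;0 -0.0008 0.049 0 0;0 -0.0008 0.049 0 0;0 -0.0008 0.049 0 0;0 -0.0008 0.049 0 0;0 -0.0008 0.049 0 0;0 -0.0008 0.049 0 0;0 -0.0008 0.049 0 0'; python3 -c "
from h import *
d((.466,-.167,.14),.991)"
```

```text
t: 3.55
tcp_pos: [0.4663, -0.1676, 0.0166]
ee_rot: [-3.142, -0.0, 0.991]
contact_force: [-0.3, 0.7, 0.7]
grip_width: 0.417
grip_force: 0.0
t 3.55 tcp [ 0.4663 -0.1676  0.0166] yaw 0.991 delta [ 0.0003 -0.0005 -0.1234] turn -0.0 rows 3.0
```

```bash
python3 nudge.py '0 0 0 0 0;0 0 0 0 0;0 0 0 0 0;0 0 0 0 0;0 0 0 0 0;0 0 0 0 0;0 0 0 0 0'
```

```text
t: 4.25
tcp_pos: [0.4663, -0.1675, 0.0166]
ee_rot: [-3.142, -0.0, 0.991]
contact_force: [-0.0, 0.0, -1.1]
grip_width: 0.127
grip_force: 30.0
```

Opening 0.127 × 91 mm ≈ 11.6 mm, so the vane is gripped. I'll lift it and carry it over the dome.

```bash
python3 nudge.py '0 0 -0.05 0 0;0 0 -0.1 0 0;0 0 -0.123 0 0;0 0 -0.123 0 0'; python3 -c "
from h import *
d((.525,-.0487,.14),.991)"
```

```text
t: 4.65
tcp_pos: [0.4685, -0.1684, 0.143]
ee_rot: [3.134, -0.002, 0.991]
contact_force: [0.1, -0.3, -2.5]
grip_width: 0.129
grip_force: 30.0
t 4.65 tcp [ 0.4685 -0.1684  0.143 ] yaw 0.991 delta [ 0.1311 -0.0184  0.0031] turn -0.0 rows 3.0
```

```bash
python3 nudge.py '0.04 -0.006 0 0 0;0.08 -0.011 0 0 0;0.11 -0.015 0 0 0;0.131 -0.0184 0 0 0;0.131 -0.0184 0 0 0;0.131 -0.0184 0 0 0;0.131 -0.0184 0 0 0'; python3 - <<'E'
from m import *
d((.525,-.0487,.14),.991)
fs={n:cam(n) for n in("scene","top")};pickle.dump(fs,open("f1.pkl","wb"))
S=fs["scene"];print(robot.get_state()["tcp_pos"],robot.get_state()["ee_rot"],proj(S,(.525,-.0487,.085)),proj(S,(.525,-.0487,.124)))
a=cv2.resize(S["frame"][150:250,260:380],(480,400),interpolation=cv2.INTER_CUBIC)
cv2.imwrite("pics/hover.png",a)
E
```

```text
t: 5.35
tcp_pos: [0.5216, -0.0486, 0.1385]
ee_rot: [-3.14, 0.001, 0.99]
contact_force: [0.3, -0.5, -1.8]
grip_width: 0.129
grip_force: 30.0
t 5.35 tcp [ 0.5216 -0.0486  0.1385] yaw 0.99 delta [ 0.0017  0.0029 -0.0015] turn -0.001 rows 1.0
[ 0.52202514 -0.04874176  0.13911415] [-3.14067477e+00  6.21545955e-04  9.89594771e-01] [[318.30731087 201.70532382]] [[318.43294412 190.72716883]]
```

View pics/hover.png

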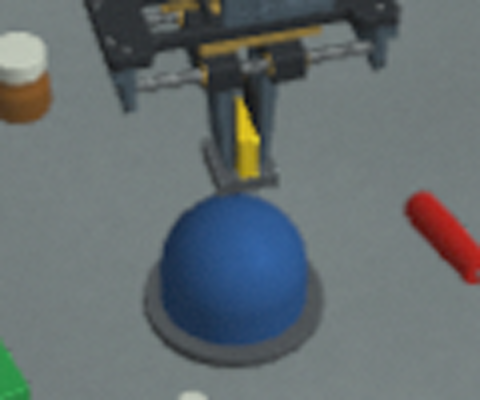

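```bash
python3 - <<'E'
from m import *
S=pickle.load(open("f1.pkl","rb"))["scene"]
y,x=.99,np.array
u=np.array([np.cos(.99),np.sin(.99),0]);v=np.array([np.sin(.99),-np.cos(.99),0])
c=np.array([.522,-.0487,.1225])
q=[c+.022*u+s*.006*v+[0,0,z] for s,z in((-1,.044),(1,.044),(1,.012),(-1,.012))]
print("model front face",proj(S,q).round(1).tolist(),"centre",proj(S,c+.022*u+[0,0,.028]))
b=[c+i*.022*u+j*.02*v for i,j in((1,1),(1,-1))]
print("model base front corners bottom",proj(S,b).round(1).tolist())
m,_=blob(S["frame"],(18,100,60),(35,255,255),(300,165,340,205))
h=cv2.cvtColor(S["frame"],cv2.COLOR_BGR2HSV)
for r in range(170,200): 
    w=np.where(m[r])[0]
    if len(w): print(r,w.min(),w.max(),h[r,w,2].tolist())
# dome again in scene, this frame
E
```

```text
model front face [[324.0, 182.8], [319.4, 183.6], [319.3, 193.1], [323.8, 192.3]] centre [[321.63259228 188.00607204]]
model base front corners bottom [[313.9, 197.6], [329.0, 194.8]]
174 319 320 [126, 110]
175 319 320 [148, 162]
176 319 321 [152, 188, 91]
177 319 321 [152, 212, 163]
178 319 322 [152, 216, 188, 94]
179 319 322 [154, 216, 192, 103]
180 319 322 [153, 216, 212, 164]
181 319 323 [153, 215, 216, 188, 90]
182 319 323 [153, 215, 216, 210, 162]
183 319 324 [147, 216, 216, 217, 188, 99]
184 319 324 [150, 218, 216, 218, 223, 185]
185 319 324 [120, 185, 196, 187, 205, 181]
186 319 324 [101, 158, 180, 176, 173, 135]
187 319 324 [101, 153, 177, 177, 167, 119]
188 319 324 [94, 151, 177, 178, 165, 120]
189 319 324 [100, 152, 175, 178, 166, 121]
190 319 324 [101, 152, 177, 176, 166, 121]
191 319 324 [106, 151, 175, 177, 169, 130]
192 319 324 [112, 151, 174, 176, 169, 134]
193 320 324 [152, 174, 175, 176, 149]
194 320 322 [128, 138, 113]
```

The target's front face is at about (321.7,189), which fits the model to within the known camera bias. I'll correct +3 mm in x and lower it.

```bash
python3 nudge.py '0.0018 0.0026 0.01 0 0;0.0018 0.0026 0.025 0 0;0.0018 0.0026 0.031 0 0;0.0018 0.0026 0.031 0 0;0.0018 0.0026 0.031 0 0;0.0018 0.0026 0.031 0 0'; python3 -c "
from h import *
d((.525,-.0486,.1016),.991)"
```

```text
t: 6.05
tcp_pos: [0.5263, -0.0479, 0.1091]
ee_rot: [3.141, -0.001, 0.991]
contact_force: [-0.6, 0.3, -1.3]
grip_width: 0.132
grip_force: 30.0
t 6.05 tcp [ 0.5263 -0.0479  0.1091] yaw 0.991 delta [-0.0013 -0.0008  0.0075] turn -0.0 rows 1.0
```

```bash
python3 nudge.py '-0.001 -0.0008 0.003 0 0;-0.001 -0.0008 0.005 0 0;-0.001 -0.0008 0.006 0 0;-0.001 -0.0008 0.006 0 0;-0.001 -0.0008 0.006 0 0'; python3 nudge.py '0 0 0.001 0 0;0 0 0.001 0 0'; python3 -c "
from h import *
d((.525,-.0486,.1016),.991)"
```

```text
t: 6.55
tcp_pos: [0.5247, -0.0482, 0.1026]
ee_rot: [3.142, -0.0, 0.991]
contact_force: [-0.1, 0.6, -2.0]
grip_width: 0.133
grip_force: 30.0
t: 6.75
tcp_pos: [0.5246, -0.0482, 0.1016]
ee_rot: [-3.142, -0.0, 0.991]
contact_force: [0.2, 0.2, -0.9]
grip_width: 0.128
grip_force: 30.0
t 6.75 tcp [ 0.5246 -0.0482  0.1016] yaw 0.991 delta [-0.0001  0.0005 -0.    ] turn -0.0 rows 1.0
```

```bash
python3 nudge.py '0 0 0.0006 0 0;0 0 0.0006 0 0;0 0 0.0006 0 0'; python3 - <<'E'
from h import *
import time
d((.525,-.0486,.1016),.991)
E
```

```text
t: 7.05
tcp_pos: [0.5247, -0.0482, 0.1014]
ee_rot: [3.141, -0.0, 0.991]
contact_force: [-1.4, -0.1, 2.6]
grip_width: 0.133
grip_force: 30.0
t 7.05 tcp [ 0.5247 -0.0482  0.1014] yaw 0.991 delta [-0.0002  0.0005 -0.0002] turn -0.0 rows 1.0
```

Contact is confirmed: the force went from -2 to +2.6 N. I'll back off slightly and open in small steps.

```bash
python3 nudge.py '0 0 -0.0004 0 0;0 0 -0.0004 0 0.15;0 0 -0.0004 0 0.17;0 0 -0.0004 0 0.2;0 0 -0.0004 0 0.25;0 0 -0.0004 0 0.3;0 0 -0.0004 0 0.35;0 0 -0.0004 0 0.4;0 0 -0.0004 0 0.45;0 0 -0.0004 0 0.5'; python3 - <<'E'
from m import *
fs={n:cam(n) for n in("scene","top")};pickle.dump(fs,open("f2.pkl","wb"))
S=fs["scene"]
cv2.imwrite("pics/rel.png",cv2.resize(S["frame"][150:250,260:380],(480,400),interpolation=cv2.INTER_CUBIC))
E
```

```text
t: 8.05
tcp_pos: [0.5246, -0.0482, 0.1014]
ee_rot: [-3.142, -0.0, 0.991]
contact_force: [1.2, 0.0, 0.5]
grip_width: 0.492
grip_force: 0.0
```

View pics/rel.png

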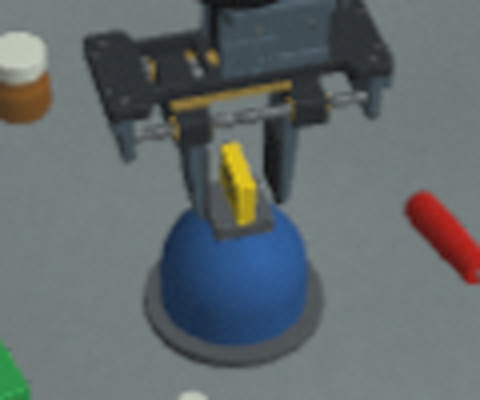

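The target stands on the dome with the fingers clear on both sides. I'll retreat straight up and move off toward the bar side at height.

```bash
python3 nudge.py '0 0 -0.015 0 0.5;0 0 -0.04 0 0.5;0 0 -0.08 0 0.6;0 0 -0.12 0 1;0 0 -0.13 0 1;0 0 -0.13 0 1'; python3 -c "
from h import *
d((.40,.15,.23),1.571+.165)
s=robot.get_state();print(s['joint_positions'])"
```

```text
t: 8.75
tcp_pos: [0.5256, -0.0483, 0.2332]
ee_rot: [3.138, -0.002, 0.991]
contact_force: [-0.6, 0.4, -0.2]
grip_width: 0.82
grip_force: 0.0
t 8.75 tcp [ 0.5256 -0.0483  0.2332] yaw 0.991 delta [ 0.0971 -0.2137  0.0026] turn -0.745 rows 5.0
[-1.13552254e-01  2.30798097e-01  1.64055390e+00  9.19703047e-05
  1.26591526e+00  4.66411227e-01]
```

```bash
python3 nudge.py '0.04 -0.085 0 -0.15 1;0.0971 -0.2137 0 -0.745 1;0.0971 -0.2137 0 -0.745 1;0.0971 -0.2137 0 -0.745 1;0.0971 -0.2137 0 -0.745 1;0.0971 -0.2137 0 -0.745 1;0.0971 -0.2137 0 -0.745 1;0.0971 -0.2137 0 -0.745 1'; python3 - <<'E'
from m import *
d((.40,.15,.23),1.736)
fs={n:cam(n) for n in("scene","top")};pickle.dump(fs,open("f3.pkl","wb"))
S,T=fs["scene"],fs["top"]
c=lambda f,a,b,x,y:cv2.resize(f["frame"][b:b+80,a:a+80],(400,400),interpolation=cv2.INTER_CUBIC)
cv2.imwrite("pics/bal.png",np.hstack([c(S,280,155,0,0),c(T,285,175,0,0)]))
for z in(.085,.129): print(proj(S,(.5247,-.0482,z)),proj(T,(.5247,-.0482,z)))
E
```

```text
t: 9.55
tcp_pos: [0.3993, 0.1493, 0.2305]
ee_rot: [-3.14, 0.001, 1.734]
contact_force: [0.6, 0.3, 0.4]
grip_width: 1.003
grip_force: 0.0
t 9.55 tcp [0.3993 0.1493 0.2305] yaw 1.734 delta [0.0006 0.0009 0.0005] turn -0.002 rows 1.0
[[318.52529528 201.73423973]] [[325.58874478 214.4261666 ]]
[[318.67271837 189.31442993]] [[326.41483262 214.0792667 ]]
```

View pics/bal.png

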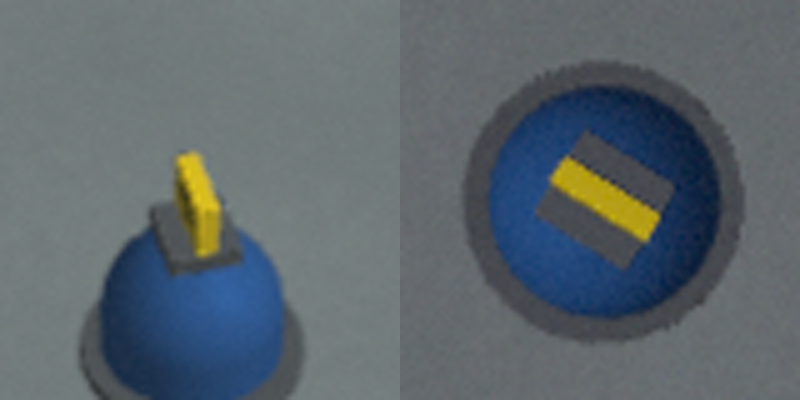

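The target sits centred on the dome: in the top crop the base centre is at (605,202) and the dome centre at (604,202), with only a slight lean. Next is the bar.

```bash
python3 - <<'E'
from h import *
import pickle
T=pickle.load(open("f0.pkl","rb"))["top"]
a,b=at_z(T,(201.6,239.0),.168),at_z(T,(167.7,245.4),.168)
w=(b-a)/np.linalg.norm(b-a);yw=np.arctan2(w[1],w[0]);print(a,b,np.linalg.norm(b-a),yw,a+.022*w)
d((*(a+.022*w)[:2],.215),yw)
E
```

```text
[0.4838934  0.18231765 0.168     ] [0.47371634 0.24407822 0.168     ] 0.06259346026939176 1.7341112336712396 [0.48031643 0.20402491 0.168     ]
t 9.65 tcp [0.3996 0.1491 0.2308] yaw 1.733 delta [0.0411 0.0886 0.0157] turn -0.001 rows 2.0
```

```bash
python3 nudge.py '0.0411 0.0886 0.0 0 0.7;0.0411 0.0886 0.0 0 0.7;0.0411 0.0886 0.01 0 0.7;0.0411 0.0886 0.015 0 0.7;0.0411 0.0886 0.015 0 0.7;0.0411 0.0886 0.015 0 0.7'; python3 -c "
from h import *
d((.4808,.2042,.149),1.734)"
```

```text
t: 10.25
tcp_pos: [0.4791, 0.2043, 0.2165]
ee_rot: [-3.141, 0.0, 1.735]
contact_force: [0.5, 0.3, -0.6]
grip_width: 0.7
grip_force: 0.0
t 10.25 tcp [0.4791 0.2043 0.2165] yaw 1.735 delta [-0.0003  0.0017  0.0675] turn 0.001 rows 2.0
```

```bash
python3 nudge.py '0 0.0012 0.03 0 0.7;0 0.0012 0.05 0 0.7;0 0.0012 0.067 0 0.7;0 0.0012 0.067 0 0.6;0 0.0012 0.067 0 0.5;0 0.0012 0.067 0 0.4;0 0.0012 0.067 0 0.3;0 0.0012 0.067 0 0;0 0.0012 0.067 0 0;0 0.0012 0.067 0 0'; python3 nudge.py '0 0 0 0 0;0 0 0 0 0;0 0 0 0 0;0 0 0 0 0'; python3 -c "
from h import *
d((.4808,.2042,.149),1.734)"
```

```text
t: 11.25
tcp_pos: [0.4809, 0.2054, 0.1497]
ee_rot: [3.141, -0.0, 1.736]
contact_force: [-0.4, -0.7, 2.2]
grip_width: 0.166
grip_force: 30.0
t: 11.65
tcp_pos: [0.4809, 0.2054, 0.1497]
ee_rot: [3.141, -0.0, 1.736]
contact_force: [-1.9, -0.9, 3.7]
grip_width: 0.165
grip_force: 30.0
t 11.65 tcp [0.4809 0.2054 0.1497] yaw 1.736 delta [-0.0012 -0.0003  0.0007] turn 0.002 rows 1.0
```

Opening 15 mm against the 16 mm bar, so it is held. I'll swing it along the arc, first half now.

```bash
python3 nudge.py '0 0.0076 -0.005 0 0;0 0.0155 -0.0092 0 0;0 0.0237 -0.0129 0 0;0 0.0322 -0.0159 0 0;0 0.0408 -0.0183 0 0;0 0.0496 -0.0201 0 0;0 0.0586 -0.0212 0 0;0 0.0676 -0.0216 0 0;0 0.0676 -0.0216 0 0'; python3 -c "
from h import *
d((.4809,.2054,.1497),1.734)"
```

```text
t: 12.55
tcp_pos: [0.5471, 0.2158, 0.1711]
ee_rot: [-3.138, 0.001, 1.736]
contact_force: [-5.6, -2.4, 4.8]
grip_width: 0.168
grip_force: 30.0
t 12.55 tcp [0.5471 0.2158 0.1711] yaw 1.736 delta [ 0.0006 -0.067   0.0217] turn 0.002 rows 2.0
```

Tracking well. Remaining increments from the middle of the arc:

```bash
python3 nudge.py '0 0.009 0.0003 0 0;0 0.0179 0.0011 0 0;0 0.0268 0.0027 0 0;0 0.0355 0.005 0 0;0 0.044 0.008 0 0;0 0.0523 0.0114 0 0;0 0.058 0.0144 0 0;0 0.0629 0.017 0 0;0 0.066 0.019 0 0;0 0.066 0.019 0 0'; python3 -c "
from h import *
d((.4809,.2054,.1497),1.734)"
```

```text
t: 13.55
tcp_pos: [0.6109, 0.2259, 0.1513]
ee_rot: [-3.135, 0.002, 1.736]
contact_force: [-6.3, -3.8, 4.3]
grip_width: 0.167
grip_force: 30.0
t 13.55 tcp [0.6109 0.2259 0.1513] yaw 1.736 delta [ 0.0011 -0.1316  0.0025] turn 0.002 rows 3.0
```

```bash
python3 nudge.py '0 0.003 0.002 0 0;0 0.003 0.002 0 0;0 0.003 0.002 0 0'; python3 nudge.py '0 0.003 0.002 0 0;0 0.003 0.002 0 0;0 0.003 0.002 0 0';  python3 -c "
from h import *
d((.4809,.2054,.1497),1.734)"
```

```text
t: 13.85
tcp_pos: [0.6135, 0.2263, 0.1495]
ee_rot: [-3.135, 0.002, 1.736]
contact_force: [-7.0, -2.5, 3.5]
grip_width: 0.17
grip_force: 30.0
t: 14.15
tcp_pos: [0.6152, 0.2266, 0.1482]
ee_rot: [-3.132, 0.002, 1.736]
contact_force: [-10.4, -4.7, 7.3]
grip_width: 0.169
grip_force: 30.0
t 14.15 tcp [0.6152 0.2266 0.1482] yaw 1.736 delta [ 0.0012 -0.1359 -0.0002] turn 0.002 rows 3.0
```

```bash
python3 nudge.py '0 0.002 0.0012 0 0;0 0.002 0.0012 0 0;0 0.002 0.0012 0 0;0 0.002 0.0012 0 0'; python3 - <<'E'
from m import *
d((.4809,.2054,.1497),1.734)
S=cam("scene");T=cam("top")
cv2.imwrite("pics/end.png",np.hstack([cv2.resize(S["frame"][150:350,270:470],(400,400)),cv2.resize(T["frame"][130:330,150:350],(400,400))]))
E
```

```text
t: 14.55
tcp_pos: [0.6155, 0.2266, 0.1479]
ee_rot: [-3.129, 0.002, 1.736]
contact_force: [-14.7, -4.6, 13.5]
grip_width: 0.17
grip_force: 30.0
t 14.55 tcp [0.6155 0.2266 0.1479] yaw 1.736 delta [ 1.200e-03 -1.363e-01 -1.000e-04] turn 0.002 rows 3.0
```

View pics/end.png

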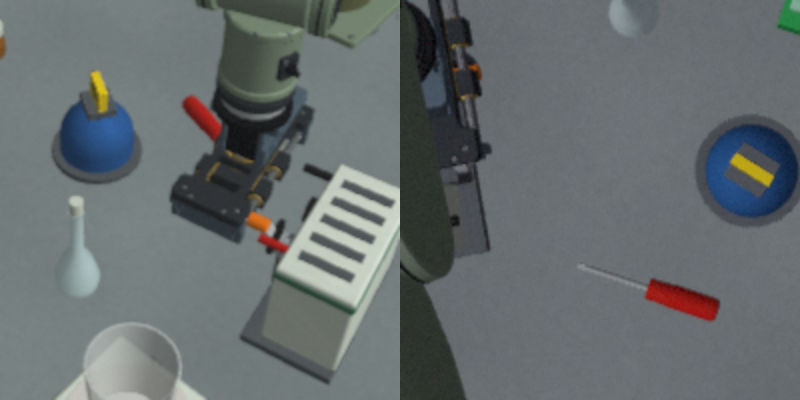

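The tool moved only 0.4 mm while the force rose to about 20 N, so the arm is hard against its stop next to the red pin. The target is still balanced and the driver, flask and other items in view look undisturbed. Handing in.

```bash
python3 -c "
from cell import robot
print(robot.close_job())"
```

```text
the job is handed in; nothing more can be done
None
```

I handed the job in at about 14.6 s with the target balanced on the middle of the dome and let go, and the shutter arm gripped by its bar and held against its stop; the hand-in printed no verdict.

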